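Dock the tall bottle against the sprung pad

ROBOT

A 6-joint arm with a two-finger parallel gripper is mounted at the origin on the work surface. World frame = base frame: x ahead of the robot, y to its left, z up, the work surface at z = 0. Lengths are in m, angles in rad, forces in N, time in s.
With the tool pointing down it reaches from about 0.25 to 0.775 m from the base axis. Payload 4 kg.
Tool frame: the origin (TCP) lies midway between the tips of the shut fingers; the grasp point (between the pads) lies 19 mm behind it; z points along the fingers, y is the line along which they close (so a half turn about z gives the same grasp; the last joint's range is limited). The gripper opens to 85 mm and grips with 20 to 120 N. Pads are 22 mm wide; open, the fingers measure 114 mm over their backs; the gripper's body (76 mm by 85 mm) begins 54 mm behind the grasp point. The pads swing forward as they close: fully open they stand 13 mm farther back than shut.
Start: joints at [-1.218, 0.087, 1.371, -0, 1.684, -0.103], TCP at [0.242, -0.494, 0.231] pointing down, gripper open.
Joint ranges: [-3.1, 3.1], [-0.76, 2.03], [0.27, 2.55], [-1.08, 4.22], [0.17, 2.65], [-2.57, 2.57]. Speed limits (rad/s): [2.79, 2.79, 3.14, 3.14, 3.14, 3.14].

INTERFACE

Orientations are given as a unit quaternion [x, y, z, w].
In Python, from bench import ctrl, capture, finder gives the robot as it stands.
- The arm moves only by the tool apply_moves, never from a script. Its argument "series" is a list of rows, each a list of 7 numbers: the shift along the tool's x, y, z in units of 50 mm (1.0 is 50 mm), then the turn, a rotation vector about the tool's x, y, z in units of 6 degrees (1.0 is 6 degrees), then the opening in per cent of the stroke, from 0 (shut) to 100 (fully open). A call has 1 to 5 rows; each row is the pose to reach, as a shift and turn from the pose commanded when the call began, along the tool's axes at that moment; what a row does not reach only later rows make up. A row lasts 1/8 s, in which the tool goes at most 62.5 mm and 10.7 degrees, less where a joint would pass 70% of its speed; a pose out of reach is approached as far as the arm can. A call with a gripper value outside its range is refused whole. The fingers move at their own pace and stop on an object; "grip_force" is the grip in N (left out, the last holds). Time passes only in rows, so rows that repeat a pose let the fingers close. It gives the time, the measured TCP pose, the force, the opening and the grip force at its end, in the units of the state.
- ctrl.observe(): the state, without advancing time (a new reading comes with each control period).
- capture(name): name is "scene" or "top" or "wrist"; returns a dict with "pixels" (480x640x3 uint8, blue, green, red), "fov_y" (degrees; the focal length in pixels is half the picture's height over the tangent of half this angle, whatever the lens; pixels are square), "cx", "cy" (the principal point, pixels), "distortion" ([k1, k2, p1, p2, k3] as OpenCV has them; the pictures are not rectified), "R" (3x3) and "t" (3): a world point X has camera coordinates R X + t. Camera axes: x right, y down, z forward; pixel columns grow to the right and rows downward; lengths in m; the calibration is good to about 2 mm. A picture is of the moment at which its call begins. There is no depth.
- ctrl.finish_job(): hands the job in; it is judged then, once.
Trained networks look in the newest picture that a camera, given by its name, has taken for a name from the list of things; names that differ only in an ending like _2 or _b are one class to them, and where a whole thing is asked for, a point or a joint stands for the part that bears it (a point fixed in the world has none). Each returns a list of dicts, best first, with "confidence" (0 to 1); they miss things now and then, are a little off and sometimes report something else, mostly with a low value. They report only what shows in the picture. A call takes as long as a camera call. They do not tell look-alikes from the thing itself.
- finder.search_frame(camera, target): "extent" ([left, top, width, height] in pixels, round what is visible of it).
- finder.trace(camera, target): "mask" (480x640 bool, what is visible of it) and "extent" ([left, top, width, height] in pixels, round what is visible of it).
- finder.spot_point(camera, target): "xy" ([column, row] in pixels: a listed point, or the origin of a listed thing).
The state is a dict: "t": time; "q": joint angles; "joint_vel": joint speeds; "joint_torque": joint torques, N m; "position": TCP position; "tool_rot": TCP orientation; "contact_force": force on the tool from outside, world axes, zero at the start; "ft_torque": the same for the moment, N m; "opening": finger opening in m; "finger_force": force on a finger pad.
Only numpy, scipy, OpenCV 4.12 (cv2) and the standard library are available. Lean on these libraries where they do the work, as an engineer would, in place of code of your own. Each camera call takes 0.05 s, during which the arm holds its last target. There are 200 camera calls.

TASK

Slide the tall green bottle across the crate lid into the black caddy's bay by pushing it low down, never gripping, lifting or toppling it, and press it gently home against the sprung orange pad with a steady push of about 8 N, held for half a second (the thin bottle must never take more than 18 N from the fingers). Then let go and leave it standing upright in the bay, without shifting the cave, jar, clip or scoop.

Things in the scene. Friction and masses are not known exactly. Their poses are not given: they have to be found in the camera images.
- bottle: tall narrow round bottle, green with a white label and blue band, white cap; 48 mm diameter up to 150 mm, then a shoulder and a cap 29 mm in diameter, 196 mm tall in all, 0.3 to 0.55 kg; loose, stands on the grey crate lid. Origin: centre of its underside, z up. Pushed higher than about 30 mm above the lid it may topple.
- caddy: black caddy fixed on the level grey crate lid (lid top 150 mm above the work surface, 500 x 700 mm). Origin on the lid, on the centre line of its bottle bay; x points into the bay, y to the left across it. The bay has no floor (the bottle slides on the lid). From x = +10 mm inward its side walls (30 mm high, 6 mm thick) are parallel, 62 mm apart; a 75 mm high block stands behind x = 88 mm
- mouth (a point): middle of the bay's mouth, on the lid, at x = -60 mm of the caddy's frame, axes as the caddy's: from here, where the wall tips are 128 mm apart, the walls narrow evenly to 62 mm apart at x = +10 mm
- pad_area (a point): point on the lid on the bay's centre line, at x = +31 mm of the caddy's frame. The sprung orange pad (44 mm wide, 5 to 39 mm above the lid, facing the mouth, before a white holder) was clipped in by hand: its face lies anywhere within 16 mm of this point along x, so find it by feel. It yields about 0.25 mm per N, 8 mm at most, and springs back
- cave: white ceramic cave, 80 x 90 x 74 mm, loose bystander on the lid; origin at the centre of its underside
- jar: clear glass specimen jar with metal lid, 68 mm diameter, 100 mm tall, loose bystander on the lid; origin at the centre of its underside
- clip: blue suction cup clip, 42 mm diameter, 36 mm tall, loose bystander on the lid; origin at the centre of its underside
- scoop: small orange plastic scoop, bowl 60 x 45 x 25 mm with a 75 mm handle towards its -x, loose bystander on the lid; origin under the bowl's centre
There are look-alikes about, which are no part of the job. There is more than one size of the bottle; the one meant has the size given above.

How it is judged:
By the outcome, as a careful person would: the job done as asked, in the order asked, and still so for the second after the job is handed in, with the robot touching nothing.
It also fails if it takes over 64 s, if anything falls off the work surface, if the arm or the gripper's body presses on something with over 40 N, if the wrist force passes 120 N, or if a joint passes its speed limit or range.

## Working session

There is one attempt and no reset: what is moved stays moved. The work goes in short steps, Python scripts to look and compute and a tool call to move; the robot and the scene stay as the last step left them, time stands still between calls to the robot, and variables do not carry over. Pictures are saved under pics/ and viewed, at most 10 in all, crops included, and the job is handed in when it is done.

Besides the shell and the picture viewer there is one more tool, called after "Emit:" in YAML: its name, and indented under it one key for each argument. apply_moves: Moves the arm, as the interface text tells. Its arguments: {"type":"object","properties":{"series":{"type":"array","items":{"type":"array","items":{"type":"number"}}},"grip_force":{"type":"number"}},"required":["series"]}

```bash
mkdir -p pics; ls; cat > h.py <<'E'
import numpy as np, cv2
from bench import ctrl, capture, finder
def K(c):
    f=240/np.tan(np.radians(c["fov_y"])/2)
    return np.array([[f,0,c["cx"]],[0,f,c["cy"]],[0,0,1.]])
def ray(c,uv,z):
    p=cv2.undistortPoints(np.array([[uv]],float),K(c),np.array(c["distortion"],float))[0,0]
    R=np.array(c["R"]);t=np.array(c["t"]);o=-R.T@t;d=R.T@np.array([p[0],p[1],1.])
    return o+d*(z-o[2])/d[2]
def proj(c,X):
    r=cv2.Rodrigues(np.array(c["R"]))[0]
    return cv2.projectPoints(np.array(X,float).reshape(-1,1,3),r,np.array(c["t"],float),K(c),np.array(c["distortion"],float))[0][:,0]
E
python3 - <<'E'
from h import *
for n in("scene","top"):
    c=capture(n);cv2.imwrite(f"pics/{n}0.png",c["pixels"])
    print(n,c["fov_y"],-np.array(c["R"]).T@c["t"])
    for k in("bottle","caddy","mouth","pad_area","cave","jar","clip","scoop"):
        for d in finder.spot_point(n,k)[:4]: print(k,np.round(d["xy"]),round(d["confidence"],2),ray(c,d["xy"],.15).round(3))
print(ctrl.observe())
E
```

```text
pics
scene 57.751096045587325 [0.75150297 0.34308982 0.8044162 ]
bottle [353. 169.] 0.96 [ 0.381 -0.067  0.15 ]
bottle [307. 220.] 0.87 [ 0.519 -0.016  0.15 ]
bottle [443. 281.] 0.68 [0.396 0.209 0.15 ]
caddy [252. 286.] 0.61 [0.665 0.042 0.15 ]
pad_area [238. 296.] 0.72 [0.694 0.044 0.15 ]
pad_area [306. 221.] 0.55 [ 0.522 -0.016  0.15 ]
cave [369. 369.] 0.63 [0.587 0.257 0.15 ]
jar [219. 151.] 0.75 [ 0.575 -0.25   0.15 ]
clip [279. 444.] 0.59 [0.753 0.27  0.15 ]
scoop [148. 175.] 0.71 [ 0.717 -0.269  0.15 ]
top 56.41096420181894 [0.45050106 0.00638036 0.98763171]
bottle [224. 340.] 0.85 [0.339 0.155 0.15 ]
bottle [385. 348.] 0.73 [ 0.321 -0.143  0.15 ]
bottle [318. 240.] 0.71 [ 0.523 -0.021  0.15 ]
cave [170. 205.] 0.74 [0.592 0.259 0.15 ]
jar [439. 210.] 0.64 [ 0.579 -0.253  0.15 ]
clip [168. 121.] 0.67 [0.757 0.268 0.15 ]
scoop [446. 144.] 0.71 [ 0.71  -0.272  0.15 ]
{'t': 0.9, 'q': array([-1.21811168e+00,  8.71860569e-02,  1.37068309e+00, -2.69926642e-06,
        1.68358924e+00, -1.03134144e-01]), 'joint_vel': array([ 0.00017198,  0.00029989,  0.00022589,  0.00030674, -0.00042766,
        0.0005253 ]), 'joint_torque': array([-2.74006898e-04, -3.51713812e+01, -3.13465226e+01, -1.76679537e-04,
        1.87536284e-04, -1.24937245e-05]), 'position': array([ 0.24209545, -0.49387936,  0.2313571 ]), 'tool_rot': array([9.74140909e-01, 2.25941329e-01, 7.02413739e-06, 6.67775031e-05]), 'contact_force': array([-0.22496962,  0.4139195 , -0.46664359]), 'ft_torque': array([-0.01186471,  0.00548289,  0.00327087]), 'finger_force': 0.0, 'opening': 0.08520240370537446}
```

View pics/scene0.png

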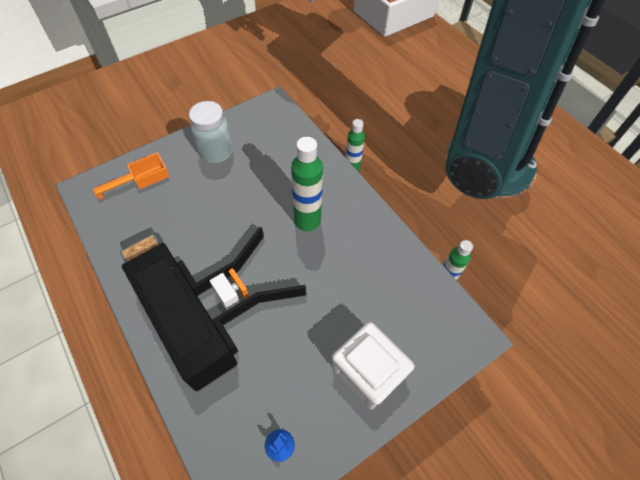

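View pics/top0.png

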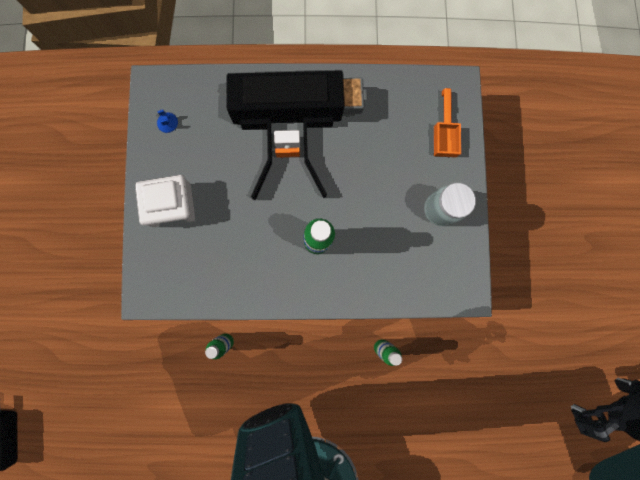

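Candidates in the scene picture: the tall bottle on the lid at (307,220), and two small bottles at (355,160) and (458,265) that stand off the lid. I choose the one on the lid and will check its size while measuring the walls.

```bash
python3 - <<'E'
from h import *
c=capture("top");im=c["pixels"]
cv2.imwrite("pics/crop_top.png",cv2.resize(im[110:260,235:355],None,fx=4,fy=4,interpolation=cv2.INTER_CUBIC))
s=capture("scene")
d=finder.trace("scene","bottle")
for e in d[:3]:
    print(np.round(e["extent"]),e["confidence"])
m=[e for e in d if 290<e["extent"][0]<300]
for z in(.15,.3,.346): print(z,proj(s,[.522,-.018,z]).round(1),proj(c,[.522,-.018,z]).round(1))
d=finder.trace("top","bottle"); 
for e in d[:3]: print(np.round(e["extent"]))
# cap centre in top: white blob
w=(im[215:260,295:345].min(2)>200);ys,xs=np.nonzero(w);u=[xs.mean()+295,ys.mean()+215];print("cap",u,w.sum(),ray(c,u,.346))
ws=(s["pixels"][130:165,290:325].min(2)>190);ys,xs=np.nonzero(ws);print("scene cap px",xs.min()+290,xs.max()+290,ys.min()+130,ys.max()+130)
E
```

```text
[442. 238.  36.  41.] 0.81
[344. 119.  22.  51.] 0.73
[292. 137.  32.  93.] 0.62
0.15 [[305.6 220.4]] [[316.5 240.6]]
0.3 [[304.9 165.5]] [[319.2 232.3]]
0.346 [[304.7 144. ]] [[320.3 229. ]]
[208. 336.  28.  24.]
[377. 342.  25.  23.]
[305. 219.  28.  35.]
cap [np.float64(320.1886120996441), np.float64(230.06405693950177)] 281 [ 0.52051886 -0.01776852  0.346     ]
scene cap px 297 316 137 161
```

View pics/crop_top.png

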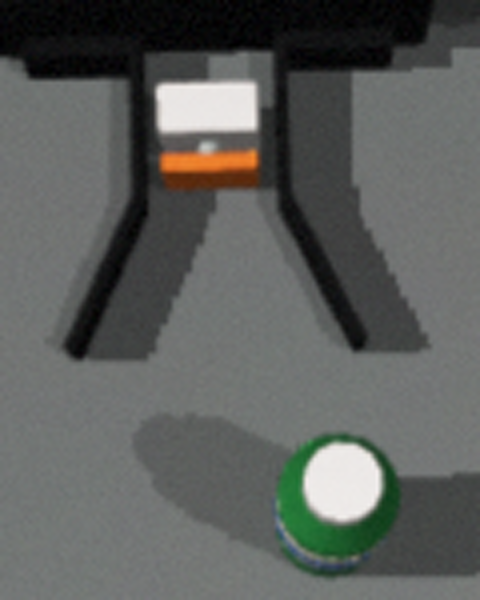

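```bash
python3 - <<'E'
from h import *
c=capture("top")
f=lambda u,v,z=.18: ray(c,[235+(u+.5)/4-.5,110+(v+.5)/4-.5],z)[:2]
L=[f(74,353),f(140,203),f(138,75)];R=[f(358,345),f(286,200),f(282,70)]
for a,b in zip(L,R): print(a.round(4),b.round(4),"mid",((a+b)/2).round(4),"w",np.linalg.norm(a-b).round(4),"yaw",np.degrees(np.arctan2(*(np.array([1,-1])*(a-b)))).round(2)) 
for P in (L,R): 
    d=P[2]-P[1]; print("wall yaw",np.degrees(np.arctan2(d[1],d[0])))
print("pad face top", f(160,170,.189),f(258,167,.189))
print("block edge",f(25,48,.225),f(430,40,.225), "lid",ray(c,[131,66],.15),ray(c,[480,66],.15))
E
```

```text
[0.5984 0.098 ] [ 0.6016 -0.0318] mid [0.6    0.0331] w 0.1298 yaw -178.62
[0.6684 0.0681] [0.6696 0.0008] mid [0.669  0.0344] w 0.0673 yaw -179.0
[0.7296 0.0693] [0.7318 0.0023] mid [0.7307 0.0358] w 0.0671 yaw -178.11
wall yaw 1.1426177627390748
wall yaw 1.4020335863071949
pad face top [0.6814197  0.05833355] [0.68267141 0.01355053]
block edge [0.72668153 0.11566051] [ 0.72993505 -0.06293268] lid [0.87251347 0.34800521 0.15      ] [ 0.87351746 -0.35098759  0.15      ]
```

```bash
cat >> h.py <<'E'
from scipy.spatial.transform import Rotation as Ro
def goal(yaw=1.2,tilt=40): return Ro.from_euler('z',yaw,degrees=True)*Ro.from_euler('x',180,degrees=True)*Ro.from_euler('y',tilt,degrees=True)
def rows(pts,R=None):
    s=ctrl.observe();R0=Ro.from_quat(s["tool_rot"]);R=R or goal()
    rv=(R0.inv()*R).as_rotvec(degrees=True)/6
    print("at",s["t"],s["position"].round(4),"F",s["contact_force"].round(2),"op",s["opening"],"off",np.degrees((R0.inv()*R).magnitude()).round(2))
    for p in pts: print(p,(R0.inv().apply(np.array(p)-s["position"])/.05).round(3),rv.round(3))
E
python3 - <<'E'
from h import *
rows([(.30,-.35,.27),(.40,-.10,.27)])
E
```

```text
at 1.15 [ 0.2421 -0.4939  0.2313] F [-0.05  0.24  0.26] op 0.08540257704832843 off 46.85
(0.3, -0.35, 0.27) [ 2.307 -2.074 -0.774] [-1.448  6.559  3.982]
(0.4, -0.1, 0.27) [ 6.303 -5.683 -0.774] [-1.448  6.559  3.982]
```

Emit:
apply_moves:
  series:
    - [0.6,-0.6,-0.774,-0.3,1.3,0.8,35]
    - [1.4,-1.2,-0.774,-0.6,2.6,1.6,35]
    - [2.2,-1.9,-0.774,-0.87,3.94,2.4,35]
    - [3.0,-2.7,-0.774,-1.16,5.25,3.2,35]
    - [3.8,-3.4,-0.774,-1.448,6.559,3.982,35]

```text
t: 1.78
position: [0.3383, -0.2564, 0.2706]
tool_rot: [0.939, 0.008, 0.344, -0.003]
contact_force: [-0.9, 0.2, -0.5]
opening: 0.0299
finger_force: 0.0
```

```bash
python3 - <<'E'
from h import *
rows([(.40,-.10,.27),(.44,-.018,.24),(.44,-.018,.19)])
E
```

```text
at 1.775 [ 0.3383 -0.2564  0.2706] F [-0.87  0.25 -0.51] op 0.029928038317898576 off 0.31
(0.4, -0.1, 0.27) [ 0.975 -3.104  0.843] [ 0.018 -0.044 -0.023]
(0.44, -0.018, 0.24) [ 1.22  -4.73   1.837] [ 0.018 -0.044 -0.023]
(0.44, -0.018, 0.19) [ 0.574 -4.73   2.6  ] [ 0.018 -0.044 -0.023]
```

Emit:
apply_moves:
  series:
    - [0.32,-1.05,0.28,0,0,0,35]
    - [0.65,-2.1,0.56,0,0,0,35]
    - [0.975,-3.1,0.843,0,0,0,35]
    - [1.1,-3.9,1.35,0,0,0,35]
    - [1.2,-4.7,1.837,0,0,0,35]

```text
t: 2.4
position: [0.4382, -0.0189, 0.2389]
tool_rot: [0.939, 0.01, 0.343, -0.003]
contact_force: [0.8, -0.4, -0.5]
opening: 0.0299
finger_force: 0.0
```

```bash
python3 - <<'E'
from h import *
rows([(.455,-.018,.19),(.455,-.018,.163)])
w=capture("wrist");cv2.imwrite("pics/w1.png",w["pixels"])
s=capture("scene");cv2.imwrite("pics/s1.png",s["pixels"][60:360,170:470])
E
```

```text
at 2.4 [ 0.4382 -0.0189  0.2389] F [ 0.78 -0.37 -0.45] op 0.02994643282387298 off 0.19
(0.455, -0.018, 0.19) [-0.374 -0.013  0.965] [ 0.009 -0.028  0.011]
(0.455, -0.018, 0.163) [-0.722 -0.014  1.378] [ 0.009 -0.028  0.011]
```

View pics/w1.png

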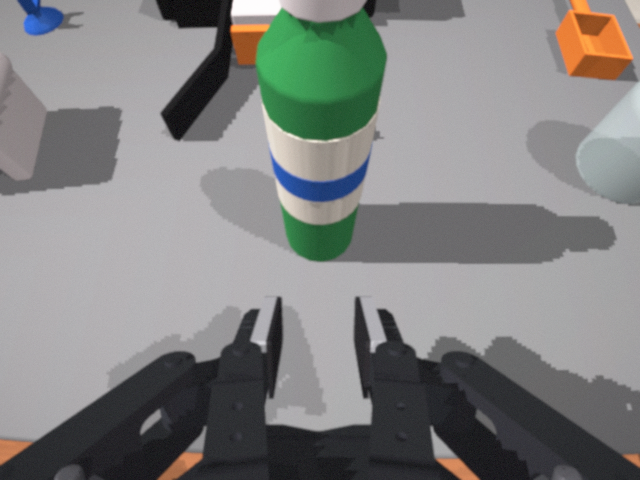

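The bottle's base is at (320,258), centred between the fingertips at (280,300) and (357,300).

Emit:
apply_moves:
  series:
    - [-0.2,0,0.5,0,0,0,35]
    - [-0.374,0,0.965,0,0,0,35]
    - [-0.55,0,1.17,0,0,0,35]
    - [-0.722,0,1.378,0,0,0,35]
    - [-0.722,0,1.378,0,0,0,35]

```text
t: 3.12
position: [0.4539, -0.0205, 0.1611]
tool_rot: [0.94, 0.009, 0.341, -0.004]
contact_force: [0.0, -0.5, -0.2]
opening: 0.03
finger_force: 0.0
```

```bash
python3 - <<'E'
from h import *
rows([(.465,-.018,.162),(.49,-.018,.162),(.495,-.018,.162),(.50,-.018,.162)])
s=capture("scene");cv2.imwrite("pics/s2.png",cv2.resize(s["pixels"][100:300,260:480],None,fx=3,fy=3))
E
```

```text
at 3.125 [ 0.4539 -0.0205  0.1611] F [ 0.02 -0.55 -0.21] op 0.029969564782847274 off 0.13
(0.465, -0.018, 0.162) [ 0.183 -0.045  0.129] [ 0.002  0.018 -0.012]
(0.49, -0.018, 0.162) [ 0.566 -0.035  0.449] [ 0.002  0.018 -0.012]
(0.495, -0.018, 0.162) [ 0.643 -0.033  0.513] [ 0.002  0.018 -0.012]
(0.5, -0.018, 0.162) [ 0.72  -0.031  0.578] [ 0.002  0.018 -0.012]
```

View pics/s2.png

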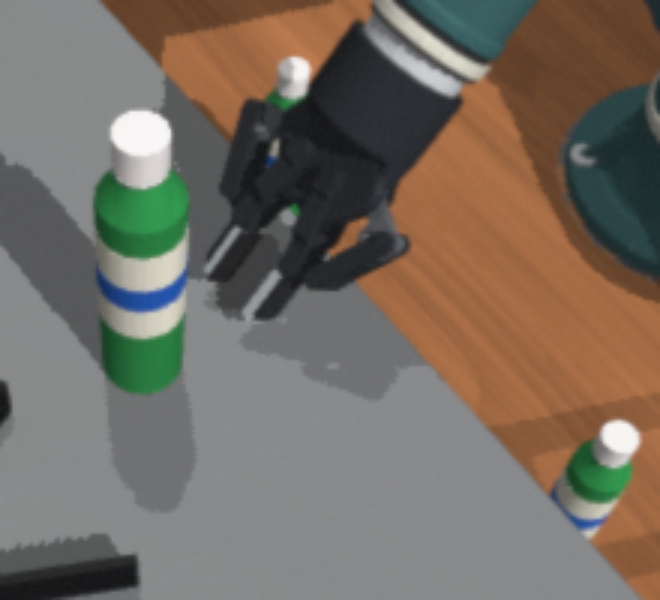

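Emit:
apply_moves:
  series:
    - [0.15,-0.02,0.13,0,0,0,35]
    - [0.31,-0.04,0.26,0,0,0,35]
    - [0.43,-0.05,0.36,0,0,0,35]
    - [0.52,-0.05,0.437,0,0,0,35]
    - [0.58,-0.05,0.487,0,0,0,35]

```text
t: 3.8
position: [0.4927, -0.0166, 0.162]
tool_rot: [0.94, 0.01, 0.342, -0.004]
contact_force: [-0.1, 0.3, 0.0]
opening: 0.03
finger_force: 0.0
```

```bash
python3 - <<'E'
from h import *
rows([(.5,-.018,.162)])
E
```

```text
at 3.8 [ 0.4927 -0.0166  0.162 ] F [-0.09  0.26  0.02] op 0.02998132419761356 off 0.04
(0.5, -0.018, 0.162) [0.11  0.03  0.093] [-0.003  0.005  0.002]
```

Ease to contact, straight ahead, 10 mm.

Emit:
apply_moves:
  series:
    - [0.031,0.02,0.026,0,0,0,35]
    - [0.061,0.03,0.051,0,0,0,35]
    - [0.092,0.03,0.077,0,0,0,35]
    - [0.123,0.03,0.103,0,0,0,35]
    - [0.153,0.03,0.129,0,0,0,35]

```text
t: 4.42
position: [0.5023, -0.018, 0.162]
tool_rot: [0.94, 0.01, 0.342, -0.004]
contact_force: [-1.0, -0.1, -0.6]
opening: 0.0301
finger_force: 0.9
```

```bash
cat >> h.py <<'E'
def bot():
    c=capture("top");d=[e for e in finder.trace("top","bottle") if e["extent"][1]<280]
    im=c["pixels"]
    x,y,w,h=map(int,d[0]["extent"]) if d else (0,0,640,300)
    m=np.zeros((480,640),bool);m[max(0,y-4):y+h+4,max(0,x-4):x+w+4]=1
    m&=im.min(2)>200; n,l,st,ce=cv2.connectedComponentsWithStats(m.astype(np.uint8))
    print("cands",[(ray(c,ce[i],.346)[:2].round(4),st[i,4]) for i in range(1,n) if st[i,4]>60])
E
python3 - <<'E'
from h import *
rows([(.505,-.018,.162)]);bot()
E
```

```text
at 4.425 [ 0.5023 -0.018   0.162 ] F [-0.96 -0.05 -0.58] op 0.030109125080128005 off 0.03
(0.505, -0.018, 0.162) [0.041 0.    0.034] [-0.001  0.005 -0.001]
cands [(array([ 0.5276, -0.017 ]), np.int32(283))]
```

Emit:
apply_moves:
  series:
    - [0.05,-0.02,0.042,0,0,0,35]
    - [0.115,-0.06,0.096,0,0,0,35]
    - [0.184,-0.11,0.154,0,0,0,35]
    - [0.253,-0.16,0.212,0,0,0,35]
    - [0.322,-0.21,0.27,0,0,0,35]

```text
t: 5.15
position: [0.5235, -0.0069, 0.1621]
tool_rot: [0.94, 0.01, 0.342, -0.004]
contact_force: [-1.9, -0.5, -0.6]
opening: 0.0296
finger_force: 0.8
```

```bash
python3 - <<'E'
from h import *
rows([(.60,.034,.162)]);bot()
E
```

```text
at 5.15 [ 0.5235 -0.0069  0.1621] F [-1.92 -0.5  -0.61] op 0.02963578178156135 off 0.01
(0.6, 0.034, 0.162) [ 1.183 -0.786  0.996] [-0.001  0.002  0.   ]
cands [(array([ 0.5488, -0.0059]), np.int32(282))]
```

Emit:
apply_moves:
  series:
    - [0.077,-0.05,0.065,0,0,0,35]
    - [0.169,-0.11,0.142,0,0,0,35]
    - [0.261,-0.17,0.219,0,0,0,35]
    - [0.353,-0.23,0.296,0,0,0,35]
    - [0.445,-0.29,0.373,0,0,0,35]

```text
t: 5.88
position: [0.5524, 0.0082, 0.1622]
tool_rot: [0.94, 0.01, 0.342, -0.004]
contact_force: [-1.9, -1.4, 0.8]
opening: 0.03
finger_force: 1.0
```

```bash
python3 - <<'E'
from h import *
rows([(.60,.034,.162)]);bot()
E
```

```text
at 5.875 [0.5524 0.0082 0.1622] F [-1.9  -1.44  0.83] op 0.029960748772116932 off 0.0
(0.6, 0.034, 0.162) [ 0.735 -0.496  0.623] [-0.001  0.     0.   ]
cands [(array([0.5776, 0.0092]), np.int32(280))]
```

Emit:
apply_moves:
  series:
    - [0.077,-0.05,0.065,0,0,0,35]
    - [0.169,-0.11,0.142,0,0,0,35]
    - [0.261,-0.18,0.219,0,0,0,35]
    - [0.353,-0.25,0.296,0,0,0,35]
    - [0.445,-0.31,0.373,0,0,0,35]

```text
t: 6.6
position: [0.5811, 0.0243, 0.1623]
tool_rot: [0.94, 0.01, 0.342, -0.004]
contact_force: [-1.5, -1.3, 1.0]
opening: 0.0299
finger_force: 1.1
```

```bash
python3 - <<'E'
from h import *
rows([(.595,.033,.162),(.61,.033,.162)]);bot()
E
```

```text
at 6.6 [0.5811 0.0243 0.1623] F [-1.47 -1.31  0.99] op 0.02994715262269481 off 0.01
(0.595, 0.033, 0.162) [ 0.212 -0.167  0.186] [-0.001 -0.     0.   ]
(0.61, 0.033, 0.162) [ 0.442 -0.161  0.379] [-0.001 -0.     0.   ]
cands [(array([0.6062, 0.0251]), np.int32(278))]
```

Emit:
apply_moves:
  series:
    - [0.06,-0.04,0.05,0,0,0,35]
    - [0.13,-0.085,0.109,0,0,0,35]
    - [0.2,-0.13,0.168,0,0,0,35]
    - [0.27,-0.17,0.227,0,0,0,35]
    - [0.33,-0.18,0.277,0,0,0,35]

```text
t: 7.32
position: [0.6022, 0.0338, 0.1621]
tool_rot: [0.94, 0.01, 0.342, -0.004]
contact_force: [-3.1, -0.5, 0.8]
opening: 0.0299
finger_force: 1.2
```

```bash
python3 - <<'E'
from h import *
rows([(.61,.0335,.162),(.63,.0335,.162)]);bot()
c=capture("top");cv2.imwrite("pics/t3.png",cv2.resize(c["pixels"][100:260,220:360],None,fx=3.7,fy=3.7,interpolation=cv2.INTER_CUBIC))
E
```

```text
at 7.325 [0.6022 0.0338 0.1621] F [-3.06 -0.54  0.81] op 0.029948214588806137 off 0.03
(0.61, 0.0335, 0.162) [0.117 0.009 0.102] [-0.004  0.003  0.   ]
(0.63, 0.0335, 0.162) [0.424 0.018 0.359] [-0.004  0.003  0.   ]
cands [(array([0.627 , 0.0348]), np.int32(265))]
```

View pics/t3.png

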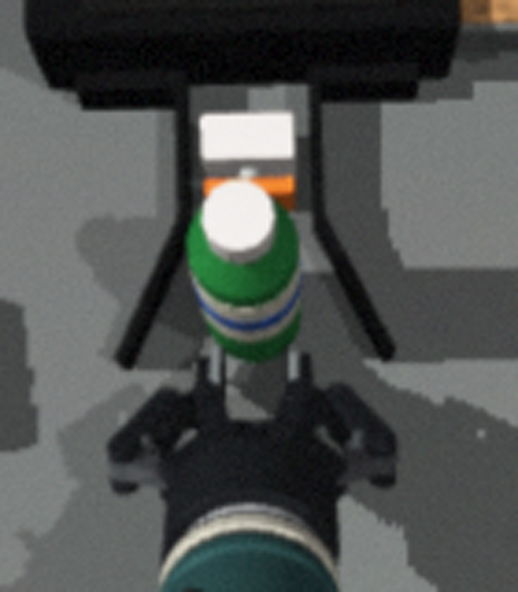

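Emit:
apply_moves:
  series:
    - [0.046,0.0,0.039,0,0,0,35]
    - [0.092,0.0,0.078,0,0,0,35]
    - [0.138,0.0,0.117,0,0,0,35]
    - [0.184,0.0,0.155,0,0,0,35]
    - [0.214,0.0,0.18,0,0,0,35]

```text
t: 8.1
position: [0.6161, 0.0338, 0.1621]
tool_rot: [0.94, 0.01, 0.342, -0.004]
contact_force: [-2.5, -0.4, 0.4]
opening: 0.0298
finger_force: 1.0
```

```bash
python3 - <<'E'
from h import *
rows([(.63,.0335,.162)]);bot()
E
```

```text
at 8.1 [0.6161 0.0338 0.1621] F [-2.48 -0.44  0.41] op 0.029841123701068367 off 0.01
(0.63, 0.0335, 0.162) [0.211 0.012 0.18 ] [-0.     0.002 -0.   ]
cands [(array([0.6454, 0.0335]), np.int32(380))]
```

Emit:
apply_moves:
  series:
    - [0.031,0.0,0.026,0,0,0,35]
    - [0.061,0.0,0.051,0,0,0,35]
    - [0.092,0.0,0.077,0,0,0,35]
    - [0.115,0.0,0.096,0,0,0,35]
    - [0.13,0.0,0.109,0,0,0,35]

```text
t: 8.82
position: [0.6245, 0.034, 0.1622]
tool_rot: [0.94, 0.01, 0.342, -0.004]
contact_force: [-1.6, 0.2, 0.5]
opening: 0.03
finger_force: 1.0
```

Emit:
apply_moves:
  series:
    - [0.015,0.0,0.013,0,0,0,35]
    - [0.031,0.0,0.026,0,0,0,35]
    - [0.046,0.0,0.039,0,0,0,35]

```text
t: 9.2
position: [0.6275, 0.034, 0.1622]
tool_rot: [0.94, 0.01, 0.342, -0.004]
contact_force: [-2.1, 0.2, 0.4]
opening: 0.0295
finger_force: 1.0
```

Emit:
apply_moves:
  series:
    - [0.015,0.0,0.013,0,0,0,35]
    - [0.031,0.0,0.026,0,0,0,35]
    - [0.046,0.0,0.039,0,0,0,35]

```text
t: 9.57
position: [0.6305, 0.0341, 0.1622]
tool_rot: [0.94, 0.01, 0.342, -0.004]
contact_force: [-2.9, 0.0, 0.3]
opening: 0.0298
finger_force: 1.0
```

Emit:
apply_moves:
  series:
    - [0.015,0.0,0.013,0,0,0,35]
    - [0.023,0.0,0.019,0,0,0,35]

```text
t: 9.82
position: [0.632, 0.0341, 0.1622]
tool_rot: [0.94, 0.01, 0.342, -0.004]
contact_force: [-1.6, -0.0, 0.9]
opening: 0.0297
finger_force: 1.0
```

Emit:
apply_moves:
  series:
    - [0.008,0.0,0.006,0,0,0,35]
    - [0.015,0.0,0.013,0,0,0,35]
    - [0.023,0.0,0.019,0,0,0,35]

```text
t: 10.2
position: [0.6332, 0.0342, 0.1621]
tool_rot: [0.94, 0.01, 0.342, -0.004]
contact_force: [-5.5, 0.3, 2.3]
opening: 0.03
finger_force: 2.0
```

Emit:
apply_moves:
  series:
    - [0.008,0.0,0.006,0,0,0,35]
    - [0.015,0.0,0.013,0,0,0,35]

```text
t: 10.45
position: [0.634, 0.0342, 0.162]
tool_rot: [0.94, 0.01, 0.341, -0.004]
contact_force: [-8.2, -0.9, 2.8]
opening: 0.03
finger_force: 3.3
```

Emit:
apply_moves:
  series:
    - [0.004,0.0,0.0035,0,0,0,35]
    - [0.004,0.0,0.0035,0,0,0,35]

```text
t: 10.7
position: [0.6341, 0.0342, 0.162]
tool_rot: [0.94, 0.01, 0.341, -0.004]
contact_force: [-7.0, 0.0, 3.1]
opening: 0.03
finger_force: 3.4
```

```bash
python3 - <<'E'
from h import *
for i in range(3):
    capture("top"); s=ctrl.observe(); print(s["t"],s["position"].round(4),s["contact_force"].round(2),s["finger_force"])
E
```

```text
10.75 [0.6341 0.0342 0.162 ] [-7.62  0.04  2.69] 3.3772694357321598
10.8 [0.6341 0.0342 0.162 ] [-8.3  -0.05  2.13] 3.371289013302885
10.85 [0.6341 0.0342 0.162 ] [-7.45 -1.23  2.99] 3.367892184178345
```

Emit:
apply_moves:
  series:
    - [0.006,0.0,0.005,0,0,0,35]
    - [0.006,0.0,0.005,0,0,0,35]
    - [0.006,0.0,0.005,0,0,0,35]

```text
t: 11.22
position: [0.6344, 0.0342, 0.162]
tool_rot: [0.94, 0.01, 0.341, -0.004]
contact_force: [-7.7, -1.0, 3.4]
opening: 0.03
finger_force: 3.8
```

```bash
python3 - <<'E'
from h import *
F=[]
for i in range(5):
    capture("top"); s=ctrl.observe(); F.append(s["contact_force"])
print(s["t"],s["position"].round(4),np.mean(F,0).round(2),s["finger_force"])
E
```

```text
11.475 [0.6344 0.0342 0.162 ] [-8.54 -0.62  3.26] 3.7921654363162816
```

Emit:
apply_moves:
  series:
    - [0.004,0.0,0.003,0,0,0,35]
    - [0.004,0.0,0.003,0,0,0,35]
    - [0.004,0.0,0.003,0,0,0,35]
    - [0.004,0.0,0.003,0,0,0,35]
    - [0.004,0.0,0.003,0,0,0,35]

```text
t: 12.1
position: [0.6345, 0.0343, 0.162]
tool_rot: [0.94, 0.01, 0.341, -0.004]
contact_force: [-9.8, -1.0, 3.5]
opening: 0.0297
finger_force: 4.2
```

Emit:
apply_moves:
  series:
    - [0,0,0,0,0,0,35]
    - [0,0,0,0,0,0,35]
    - [0,0,0,0,0,0,35]

```text
t: 12.48
position: [0.6345, 0.0342, 0.162]
tool_rot: [0.94, 0.01, 0.341, -0.004]
contact_force: [-8.9, -0.0, 3.8]
opening: 0.0299
finger_force: 4.2
```

```bash
python3 - <<'E'
from h import *
F=[]
for i in range(5):
    capture("top"); s=ctrl.observe(); F.append(s["contact_force"])
print(s["t"],s["position"].round(4),np.mean(F,0).round(2),s["finger_force"])
E
```

```text
12.725 [0.6345 0.0342 0.1619] [-9.28 -0.04  3.69] 4.24915413139388
```

Held for over a second at about 8 to 9 N. Now I back off gently.

Emit:
apply_moves:
  series:
    - [-0.01,0,-0.008,0,0,0,35]
    - [-0.02,0,-0.017,0,0,0,35]
    - [-0.035,0,-0.03,0,0,0,35]
    - [-0.06,0,-0.05,0,0,0,35]
    - [-0.11,0,-0.092,0,0,0,35]

```text
t: 13.35
position: [0.6285, 0.034, 0.1626]
tool_rot: [0.939, 0.01, 0.343, -0.004]
contact_force: [0.5, -0.2, 1.2]
opening: 0.0299
finger_force: 0.0
```

Emit:
apply_moves:
  series:
    - [-0.1,0,-0.09,0,0,0,35]
    - [-0.25,0,-0.22,0,0,0,35]
    - [-0.45,0,-0.4,0,0,0,35]
    - [-0.75,0,-0.67,0,0,0,35]
    - [-1.1,0,-1.0,0,0,0,35]

```text
t: 13.98
position: [0.5527, 0.0325, 0.165]
tool_rot: [0.94, 0.01, 0.342, -0.004]
contact_force: [0.2, 0.0, 0.4]
opening: 0.0298
finger_force: 0.0
```

```bash
python3 - <<'E'
from h import *
for n,a in(("top",(100,260,120,500)),("scene",(90,470,90,430))):
    c=capture(n)
    for k in("cave","jar","clip","scoop"):
        for d in finder.spot_point(n,k)[:1]: print(n,k,ray(c,d["xy"],.15).round(3))
    im=c["pixels"][a[0]:a[1],a[2]:a[3]];cv2.imwrite(f"pics/{n}_end.png",cv2.resize(im,None,fx=2 if n=="top" else 1.5,fy=2 if n=="top" else 1.5))
im=capture("top")["pixels"]
E
```

```text
top cave [0.594 0.261 0.15 ]
top jar [ 0.58  -0.259  0.15 ]
top scoop [ 0.715 -0.27   0.15 ]
scene cave [0.592 0.259 0.15 ]
scene jar [ 0.578 -0.252  0.15 ]
scene clip [0.755 0.268 0.15 ]
scene scoop [ 0.716 -0.274  0.15 ]
```

View pics/scene_end.png

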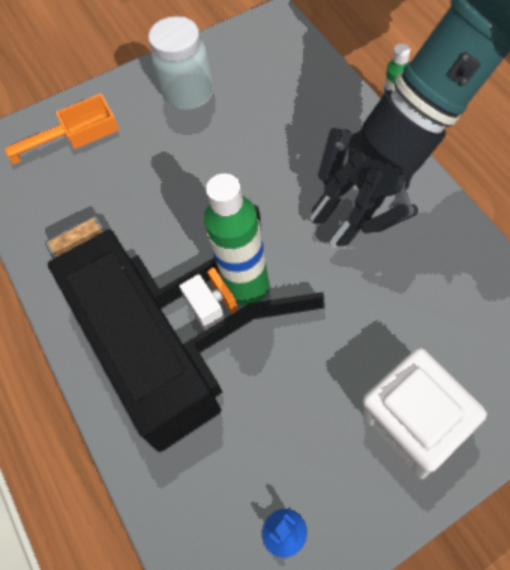

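The bottle stands upright in the bay at (245,280), against the pad at (222,290). The bystanders have not moved and the gripper is clear of everything.

```bash
python3 -c "
from bench import ctrl
print(ctrl.finish_job())"
```

```text
the job is handed in; nothing more can be done
None
```

The bottle stands upright in the bay after being held against the pad for over a second with a finger push of about 8–9 N; the other items look unmoved, and the job was handed in about 14 s into the 64 s limit.

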